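# Turn a tealight house before the phone camera, then stand it on its board

### The job

I am photographing this little ceramic tealight house for a sale listing. Hold it by its chimney about 16 cm from the lens of the phone, in the middle of the view, square-on to the tilted lens and upright in the picture, and keep it still for a second each time: first its front (the door), then either one of its sides, then its back (the big arch). Then stand it upright on the middle of the round wooden board without dropping it, let go, and do not knock the phone stand, candle, jar or tealight.

Things in the scene. Friction and masses are not known exactly. Their poses are not given: they have to be found in the camera images.
- house: white ceramic tealight house, loose, 0.25 kg: walls 60 (x) x 56 (y) x 60 high, pitched roof with its ridge along x at 86 high, and a square 24 x 24 chimney on the middle of the ridge, top at 130 high, to hold it by. Origin: centre of its underside; z up. +x = front gable (arched door and four small windows), -x = back (one big arch, for the candle), +y and -y = the sides (two windows each).
- house_mid (a point): middle of the house, 50 above the origin of house, same axes; this point is to be in the middle of the view
- lens (a point): the camera lens in the middle of the upper back of a phone (72 x 150 x 9) on a desk stand, about 260 above the table. The lens looks along its own -x, which points towards the robot's side and 27 to 42 degrees downwards; z is up in the picture, y sideways. The phone's body lies just behind it, 127 along -z and 23 along +z.
- stand: fixed phone stand: foot disc 110 across and 10 high, thin post to 225 high; origin: centre of the foot's underside
- board_top (a point): centre of the upper face of a fixed round dark wooden board, 150 across, 14 thick, lying on the table
- candle: bystander: cream pillar candle, 60 across, 120 high, loose; origin: centre of its underside
- jar: bystander: amber glass jar with lid, 72 across, 85 high, loose; origin: centre of its underside
- tealight: bystander: small aluminium tealight, 38 across, 16 high, loose; origin: centre of its underside
Mind the look-alikes: they are no part of the job. Leave any red look-alike of the house alone. There is more than one size of the part that bears board_top; the job needs the smaller.

How it is judged:
On the way, in this order (a step that is already met when the one before it is completed fails the run):
1. the front of the house is held still, square-on, upright and centred before the lens for 0.4 s (middle 115 to 205 mm away, 30 mm off-centre, 11 degrees, 3 cm/s at most) (x of house_mid in the frame of lens between -0.205 and -0.115 m and y of house_mid in the frame of lens between -0.03 and 0.03 m and z of house_mid in the frame of lens between -0.03 and 0.03 m and angle between the x axis of house and the x axis of lens, either way round below 0.2 rad and angle between the z axis of house and the z axis of lens, either way round below 0.2 rad and linear speed of house below 0.03 m/s and x of lens in the frame of house above 0.08 m), for 0.4 s.
2. then one side (either) is held so before the lens (x of house_mid in the frame of lens between -0.205 and -0.115 m and y of house_mid in the frame of lens between -0.03 and 0.03 m and z of house_mid in the frame of lens between -0.03 and 0.03 m and angle between the y axis of house and the x axis of lens, either way round below 0.2 rad and angle between the z axis of house and the z axis of lens, either way round below 0.2 rad and linear speed of house below 0.03 m/s), for 0.4 s.
3. then the back is held so before the lens (x of house_mid in the frame of lens between -0.205 and -0.115 m and y of house_mid in the frame of lens between -0.03 and 0.03 m and z of house_mid in the frame of lens between -0.03 and 0.03 m and angle between the x axis of house and the x axis of lens, either way round below 0.2 rad and angle between the z axis of house and the z axis of lens, either way round below 0.2 rad and linear speed of house below 0.03 m/s and x of lens in the frame of house below -0.08 m), for 0.4 s.
At the end, for the whole second after the job is handed in: The house stands upright (within 3 degrees) with its foot flat on the board's upper face (within 4 mm), within 32 mm of the board's centre, any way round, at rest and released (horizontal distance between house and board_top below 0.032 m and z of house in the frame of board_top between -0.004 and 0.004 m and angle between house's own z axis and vertical below 0.06 rad and linear speed of house below 0.01 m/s and contact force between the fingers and house below 0.05 N); the robot touches nothing.
It fails at once if the house is dropped (moves faster than 0.4 m/s while the robot does not touch it) (linear speed of house above 0.4 m/s and contact force between each of the fingers, the arm and house below 0.02 N).
It fails at once if the phone is knocked (its lens moved by more than 6 mm, or the phone stand is pushed with more than 5 N) (distance of lens from where it was at the start of the episode above 0.006 m or contact force between stand and anything else above 5 N).
It fails at once if a bystander (candle, jar or tealight) is moved by more than 15 mm (distance of any of candle, jar, tealight from where it was at the start of the episode above 0.015 m).
It also fails if it takes over 53 s, if anything falls off the work surface, if the arm or the gripper's body presses on something with over 40 N, if the wrist force passes 120 N, or if a joint passes its speed limit or range.

### The arm

A 6-joint arm with a two-finger parallel gripper is mounted at the origin on the work surface. World frame = base frame: x ahead of the robot, y to its left, z up, the work surface at z = 0. Lengths are in m, angles in rad, forces in N, time in s.
With the tool pointing down it reaches from about 0.3 to 0.85 m from the base axis. Payload 5.4 kg.
Tool frame: the origin (TCP) lies between the finger pads; the fingertips stand 25 mm ahead of it and the grasp point (between the pads) lies 6 mm ahead of it; z points along the fingers, y is the line along which they close (so a half turn about z gives the same grasp; the last joint's range is limited). The gripper opens to 85 mm and grips with 20 to 120 N. Pads are 22 mm wide; open, the fingers measure 114 mm over their backs; the gripper's body (76 mm by 85 mm) begins 54 mm behind the grasp point. The pads swing forward as they close: fully open they stand 13 mm farther back than shut.
Start: joints at [1.057, 0.158, 1.597, -0, 1.386, -0.21], TCP at [0.172, 0.549, 0.256] pointing down, gripper open.
Joint ranges: [-2.91, 2.91], [-0.94, 2.29], [0.18, 2.7], [-1.29, 4.43], [0.17, 2.64], [-3, 3]. Speed limits (rad/s): [2.57, 2.57, 3.14, 3.14, 3.14, 3.14].

### API

Orientations are given as [roll, pitch, yaw] about the fixed x, y, z axes, in that order (R = Rz(yaw) Ry(pitch) Rx(roll)).
In Python, from workcell import robot, fingers, planner, optics, finish_job, monitor gives the robot as it stands. Calls block until the motion is done:
- robot.move_pose(position, orientation): joint-space move of the TCP to a pose.
- robot.movel(position, rate=0.15, rot=None, threshold=None): straight line of the TCP; rot=None keeps the orientation; rate is the mean speed in m/s. With threshold (N) it stops when the force on the tool has changed by that much, and returns True; else False.
- robot.move_j(angles): joint-space move.
- fingers.open_jaws() and fingers.close(strength=None): open the fingers fully, or close them until they stop; strength is the grip in N (None keeps the last).
- robot.hold(seconds).
- planner.ik(position, orientation): joint angles nearest the present ones, or None.
- optics.camera(name): name is "scene" or "side" or "wrist"; returns a dict with "img" (480x640x3 uint8, red, green, blue), "camera_matrix" (3x3 intrinsics, pixels), "xyz" and "attitude" of the camera in the world. Camera axes: x right, y down, z forward; pixel columns grow to the right and rows downward; lengths in m; the calibration is good to about 2 mm. A picture is of the moment at which its call begins. There is no depth.
A pose or a line that the arm cannot do raises robot.PlanningError and nothing moves.
- finish_job(): hands the job in; it is judged then, once.
Readings, each from a call of its own:
- monitor.current_clock(): time.
- monitor.current_joint_pos(): joint angles.
- monitor.current_dq(): joint speeds.
- monitor.current_tau(): joint torques, N m.
- monitor.current_tcp_pos(): TCP position.
- monitor.current_orientation(): TCP orientation.
- monitor.current_ft_force(): force on the tool from outside, world axes, zero at the start.
- monitor.current_torque(): the same for the moment, N m.
- monitor.current_opening(): finger opening in m.
- monitor.current_finger_force(): force on a finger pad.
Only numpy, scipy, OpenCV 4.12 (cv2) and the standard library are available. Lean on these libraries where they do the work, as an engineer would, in place of code of your own. Each camera call takes 0.05 s, during which the arm holds its last target. There are 200 camera calls.

## Working session

There is one attempt and no reset: what is moved stays moved. The work goes in short steps, each a Python script; the robot and the scene stay as the last script left them, time stands still between calls to the robot, and variables do not carry over. Pictures are saved under pics/ and viewed, at most 10 in all, crops included, and the job is handed in when it is done.

```bash
mkdir -p pics; ls; python3 - <<'E'
from workcell import optics, monitor
import cv2, numpy as np, pickle
d={}
for n in ("scene","side","wrist"):
    c=optics.camera(n); d[n]=c; print(n,c["camera_matrix"],c["xyz"],c["attitude"])
    cv2.imwrite(f"pics/{n}0.png",c["img"][:,:,::-1])
pickle.dump(d,open("d0.pkl","wb")); print(monitor.current_clock(), monitor.current_orientation())
E
```

```text
pics
scene [[491.65843689   0.         324.367372  ]
 [  0.         491.65843689 245.86954534]
 [  0.           0.           1.        ]] [1.16921774 0.11247363 1.11021252] [-2.56121252  0.00963     1.7986676 ]
side [[519.60067475   0.         311.80274919]
 [  0.         519.60067475 240.15215261]
 [  0.           0.           1.        ]] [0.10167026 0.71139171 1.0365923 ] [-2.34967114 -0.01665884 -2.58477966]
wrist [[338.16901649   0.         322.09692574]
 [  0.         338.16901649 242.13129207]
 [  0.           0.           1.        ]] [0.10254293 0.56831468 0.37249797] [2.85741546e+00 1.97682145e-03 1.26691281e+00]
0.15 [-3.14012839e+00 -3.06915673e-04  2.83783750e+00]
```

View pics/scene0.png

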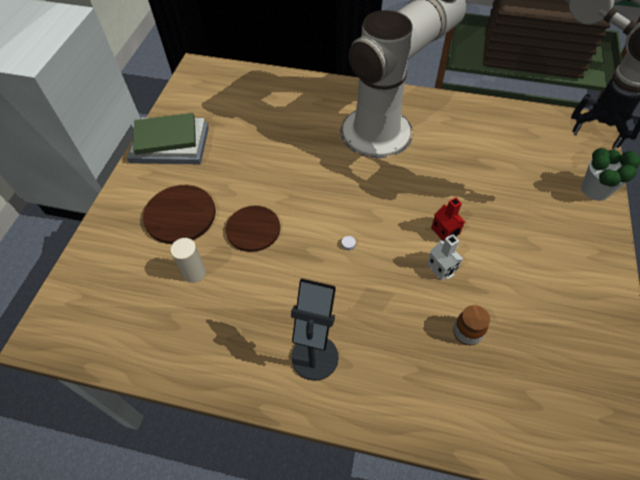

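View pics/side0.png

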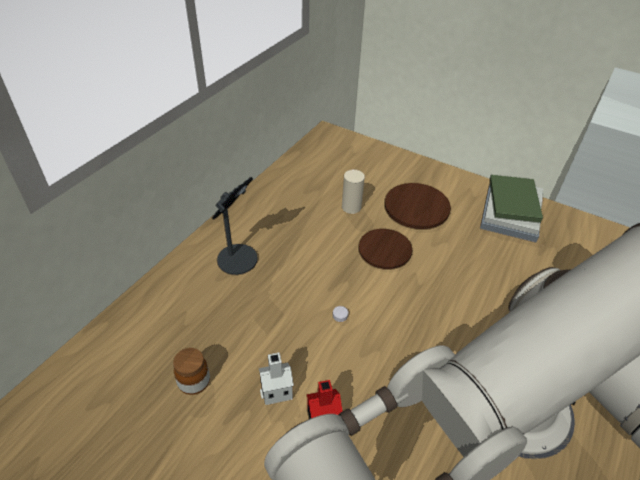

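Scene view: the white house is at (445,258), its red look-alike at (449,220). The small board is at (253,228) and the larger one at (179,213). The phone is at (314,300), candle (188,260), jar (472,324) and tealight (348,242). In the side view the white house is at (277,382), the red one at (324,400), the small board at (385,248) and the phone at (232,198). By the description I choose the white house and the smaller board. Next is one close crop to check.

```bash
cat > h.py <<'E'
import numpy as np, cv2
from scipy.spatial.transform import Rotation as R
def ray(c,px):
    K=c["camera_matrix"]; d=np.linalg.solve(K,np.array([px[0],px[1],1.]))
    d=R.from_euler('xyz',c["attitude"]).as_matrix()@d
    return np.array(c["xyz"]),d/np.linalg.norm(d)
def plane(c,px,z):
    o,d=ray(c,px); return o+d*(z-o[2])/d[2]
def tri(cs,pxs):
    A=np.zeros((3,3));b=np.zeros(3);rs=[ray(c,p) for c,p in zip(cs,pxs)]
    for o,d in rs:
        P=np.eye(3)-np.outer(d,d);A+=P;b+=P@o
    x=np.linalg.solve(A,b)
    return x,max(np.linalg.norm((np.eye(3)-np.outer(d,d))@(x-o)) for o,d in rs)
def project(c,p):
    q=R.from_euler('xyz',c["attitude"]).as_matrix().T@(np.asarray(p)-c["xyz"]); q=c["camera_matrix"]@q
    return q[:2]/q[2]
E
python3 - <<'E'
from h import *; import pickle
d=pickle.load(open("d0.pkl","rb")); S,D=d["scene"],d["side"]
def crop(c,u,v,k=4,w=400,h=300):
    a=c["img"][v-h//k//2:v-h//k//2+h//k,u-w//k//2:u-w//k//2+w//k,::-1]; return cv2.resize(a,(w,h),interpolation=cv2.INTER_CUBIC)
im=np.vstack([np.hstack([crop(S,445,255),crop(D,285,380)]),np.hstack([crop(S,314,315),crop(D,232,210)])])
cv2.imwrite("pics/crop1.png",im)
for n,p,z in (("jar",(472,337),0),("tl",(348,245),0),("candle",(193,276),0),("foot",(314,357),0.01)): print(n,plane(S,p,z))
for c,n in((S,'scene'),(D,'side')):
    g=c["img"].astype(int); m=((g[:,:,0]<110)&(g[:,:,0]>35)&(g[:,:,0]-g[:,:,2]>20)&(g[:,:,1]<g[:,:,0]*.62)).astype(np.uint8)
    k,l,st,ce=cv2.connectedComponentsWithStats(cv2.morphologyEx(m,cv2.MORPH_CLOSE,np.ones((5,5))))
    for i in range(1,k):
        if st[i,4]>400:
            ct=max(cv2.findContours((l==i).astype(np.uint8),0,1)[0],key=len)
            P=np.array([plane(c,p[0],.014)[:2] for p in ct]).astype(np.float32)
            print(n,st[i],ce[i],cv2.minEnclosingCircle(P), P.mean(0))
E
```

```text
jar [0.63937643 0.3424181  0.        ]
tl [ 0.44566914 -0.00073874  0.        ]
candle [ 0.62899803 -0.37492023  0.        ]
foot [ 0.77589283 -0.01442465  0.01      ]
scene [ 144  186   71   56 3057] [178.73405299 213.11972522] ((0.45362478494644165, -0.4822368323802948), 0.10115335881710052) [ 0.45433438 -0.4804948 ]
scene [431 199  33  41 681] [446.2907489  219.48898678] ((0.3078329265117645, 0.2540740370750427), 0.07466471195220947) [0.3114557  0.25447872]
scene [ 226  207   53   44 1830] [252.50601093 228.14590164] ((0.45589640736579895, -0.2652670741081238), 0.07451707869768143) [ 0.45703658 -0.26502305]
side [ 386  184   64   45 2213] [417.05512878 205.57388161] ((0.4469205439090729, -0.47979551553726196), 0.10310147702693939) [ 0.4478547  -0.47782552]
side [ 359  229   53   40 1575] [384.88063492 248.40380952] ((0.45062464475631714, -0.26053428649902344), 0.07578892260789871) [ 0.4483222  -0.26119414]
```

View pics/crop1.png

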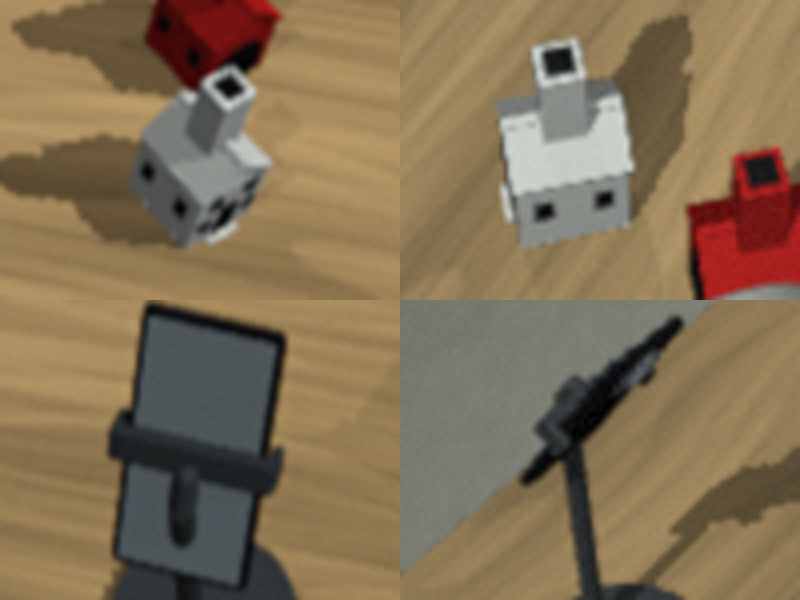

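View pics/wrist0.png

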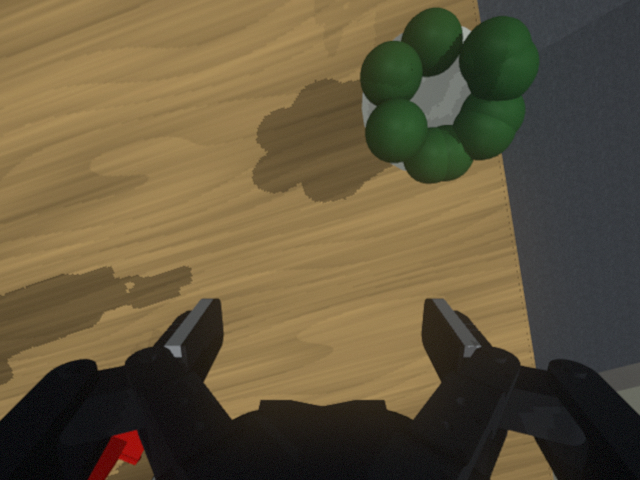

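The crop confirms the choice. The white house's right-hand face in the scene view has the door, small windows and step, and the left face has two windows. In the side view the step points left. The phone's screen corners are clear in the lower-left crop. The wrist view shows only the plant and a bit of the red house.

```bash
python3 - <<'E'
from h import *; import pickle
d=pickle.load(open("d0.pkl","rb")); S,D=d["scene"],d["side"]
s=lambda X,Y:(395+X/4-.4,218+Y/4-.4); e=lambda X,Y:(235+(X-400)/4-.4,343+Y/4-.4)
print("chimney top",tri([S,D],[s(229,88),e(557,62)]))
print("red top",tri([S,D],[(455,203),e(762,170)]))
# roof ridge/eave: yaw from chimney top sides on plane z=.13
for c,f,P in((S,s,[(228,66),(255,90),(233,110),(203,90)]),(D,e,[(532,45),(577,39),(583,76),(537,83)])):
    print(np.round([plane(c,f(*p),.13) for p in P],4).tolist())
# base edges: side view lower edge and scene lower corner
print("base side",plane(D,e(520,247),0),plane(D,e(631,226),0)); print("base scene",plane(S,s(133,185),0),plane(S,s(186,247),0))
# phone
g=lambda X,Y:(264+X/4-.4,278+(Y-300)/4-.4)
px=np.array([g(148,303),g(286,337),g(243,588),g(115,555)])
# lens frame: x out of back towards... lens looks -x ; screen at +x. seen from +x, z up, y to the right
ob=np.array([[0,-.036,.075],[0,.036,.075],[0,.036,-.075],[0,-.036,-.075]])
ok,rv,tv,er=cv2.solvePnPGeneric(ob,px,S["camera_matrix"],None,flags=cv2.SOLVEPNP_IPPE)
Rc=R.from_euler('xyz',S["attitude"]).as_matrix()
for r,t,q in zip(rv,tv,er):
    M=Rc@cv2.Rodrigues(r)[0]; p=Rc@t[:,0]+S["xyz"]; L=p+M@[-.009,0,.052]
    print("lens",L,"x",M[:,0],"z",M[:,2],"pitch",np.degrees(np.arcsin(M[2,0])),"yaw",np.degrees(np.arctan2(M[1,0],M[0,0])),"roll y.z",M[2,1],q)
    print(" side proj top corners",[np.round(project(D,p+M@o),1).tolist() for o in ob], "lens",project(D,L))
E
```

```text
chimney top (array([0.45998055, 0.252229  , 0.12925914]), np.float64(3.09243026619526e-05))
red top (array([0.34297103, 0.24913962, 0.12683245]), np.float64(0.0018283956813090754))
[[0.4446, 0.2502, 0.13], [0.4586, 0.2674, 0.13], [0.4759, 0.2558, 0.13], [0.4654, 0.2371, 0.13]]
[[0.4761, 0.2512, 0.13], [0.4589, 0.236, 0.13], [0.444, 0.2522, 0.13], [0.4611, 0.2679, 0.13]]
base side [0.46194841 0.29184951 0.        ] [0.41840825 0.24968174 0.        ]
base scene [0.45771327 0.2159922  0.        ] [0.49685237 0.25453884 0.        ]
lens [ 0.71107734 -0.01737684  0.21687941] x [ 0.8082746  -0.05510708  0.58622127] z [-0.58635821  0.0153505   0.80990642] pitch 35.88931429337634 yaw -3.900313433194892 roll y.z 0.019905067310139826 [0.14605705]
 side proj top corners [[262.0, 192.7], [242.4, 208.2], [219.0, 231.4], [237.6, 216.5]] lens [250.87176389 207.10258924]
lens [ 0.69572581 -0.02621317  0.172524  ] x [-0.11262169  0.27217505  0.95563439] z [-0.99020128 -0.11066262 -0.08517748] pitch 72.86911883803047 yaw 112.47898961356938 roll y.z -0.2819710981360582 [0.99788]
 side proj top corners [[274.1, 211.1], [260.0, 234.3], [206.8, 211.8], [221.7, 189.8]] lens [259.26408187 221.031604  ]
```

```bash
python3 - <<'E'
from h import *; import pickle
from scipy.optimize import least_squares
d=pickle.load(open("d0.pkl","rb")); S,D=d["scene"],d["side"]
g=lambda X,Y:(264+X/4-.4,278+(Y-300)/4-.4); e=lambda X,Y:(182+(X-400)/4-.4,173+(Y-300)/4-.4)
px=np.array([g(148,303),g(286,337),g(243,588),g(115,555)])
for a,b in(((148,303),(676,325)),((243,588),(528,478))): print(tri([S,D],[g(*a),e(*b)]))
ob=np.array([[0,-.036,.075],[0,.036,.075],[0,.036,-.075],[0,-.036,-.075]])
def f(q):
    M=R.from_euler('xyz',q[3:]).as_matrix(); P=[q[:3]+M@o for o in ob]; h=M@[-.0045,0,0]
    return np.concatenate([project(S,P[i])-px[i] for i in range(4)]+[project(D,P[0]+h)-e(676,325),project(D,P[2]+h)-e(528,478)])
r=least_squares(f,[.75,-.015,.22,0,-.6,-.05]); q=r.x
M=R.from_euler('xyz',q[3:]).as_matrix(); L=q[:3]+M@[-.009,0,.052]
print(np.round(r.fun,1),"lens",L,"rpy deg",np.degrees(q[3:]),"x",M[:,0],"scene/side lens px",project(S,L),project(D,L), "crop",(project(D,L)-[182,173])*4+[400,300])
E
```

```text
(array([ 0.72513947, -0.04465687,  0.27958004]), np.float64(0.001889173823955093))
(array([0.80841207, 0.01731772, 0.16123771]), np.float64(0.0028743775501810656))
[-0.3 -0.7  1.   0.5  0.2  1.  -1.2 -0.7  1.7 -1.9 -1.6  2.4] lens [ 0.73383464 -0.01021169  0.26273008] rpy deg [  0.68044134 -32.13202504  -5.0853201 ] x [ 0.8434915  -0.07506178  0.53187199] scene/side lens px [317.68757023 290.55524095] [239.90623583 190.48482429] crop [631.62494334 369.93929716]
```

```bash
cat >> h.py <<'E'
LENS=np.array([.7338,-.0102,.2627]); LR=R.from_euler('xyz',[0,-32.5,-5],degrees=True)
HP=np.array([.460,.252,0.]); HY=np.radians(44.3); BOARD=np.array([.4535,-.263,.014])
ZG=.118  # TCP height in house frame
def tool(p,Rh,k):  # house pose -> TCP pose
    return p+Rh.apply([0,0,ZG]), (Rh*R.from_euler('z',k*90,degrees=True)*R.from_euler('x',np.pi))
def photo(a): # house pose, turned a deg about its z
    Rh=LR*R.from_euler('z',a,degrees=True); return LENS+LR.apply([-.16,0,-.05]),Rh
rpy=lambda r:r.as_euler('xyz').tolist()
E
python3 - <<'E'
from h import *; import pickle
from workcell import planner,monitor
d=pickle.load(open("d0.pkl","rb"));W=d["wrist"]
Rt=R.from_euler('xyz',monitor.current_orientation()); pt=np.array(monitor.current_tcp_pos())
Rc=R.from_euler('xyz',W["attitude"]); oc=Rt.inv().apply(np.array(W["xyz"])-pt); Rtc=Rt.inv()*Rc
print("cam in tool",oc,Rtc.as_matrix().round(3).tolist())
for k in range(4):
    o=[]
    for n,(p,Rh) in {"grasp":(HP,R.from_euler('z',HY)),"F":photo(0),"S+":photo(90),"S-":photo(-90),"B":photo(180)}.items():
        P,Q=tool(p,Rh,k); q=planner.ik(P.tolist(),rpy(Q)); o.append((n,None if q is None else np.round(q,2).tolist()))
    for j in range(4):
        P,Q=tool(BOARD,R.from_euler('z',j*90-30,degrees=True),k); q=planner.ik(P.tolist(),rpy(Q)); o.append((j,None if q is None else np.round(q[5],2)))
    print(k,o)
for dist in(.25,.32):
  for el in (0,10,20,30):
    for roll in range(0,360,45):
        f=R.from_euler('xyz',[0,-el,-5],degrees=True)
        C=LENS+LR.apply([0,0,-.05])-dist*f.apply([1,0,0])
        Rcam=f*R.from_matrix(np.array([[0,0,1],[-1,0,0],[0,-1,0]]))*R.from_euler('z',roll,degrees=True)
        T=Rcam*Rtc.inv(); P=C-T.apply(oc)
        if P[2]<.07: continue
        q=planner.ik(P.tolist(),rpy(T))
        if q is not None: print(dist,el,roll,P.round(3),"z",T.apply([0,0,1]).round(2),np.round(q,2))
E
```

```text
cam in tool [ 0.0721059  -0.00176929 -0.11695026] [[-0.0, -0.96, -0.281], [1.0, 0.0, -0.001], [0.001, -0.281, 0.96]]
0 [('grasp', [0.27, 0.18, 1.86, -0.0, 1.1, 1.07]), ('F', [-0.25, -0.22, 2.1, 0.14, 0.7, 1.33]), ('S+', [-0.25, -0.22, 2.1, 0.14, 0.7, -0.24]), ('S-', [-0.25, -0.22, 2.1, 0.14, 0.7, 2.9]), ('B', [-0.25, -0.22, 2.1, 0.14, 0.7, -1.81]), (0, np.float64(1.34)), (1, np.float64(-0.23)), (2, np.float64(-1.8)), (3, np.float64(2.91))]
1 [('grasp', [0.27, 0.18, 1.86, 0.0, 1.1, -0.5]), ('F', [-0.25, -0.22, 2.1, 0.14, 0.7, -0.24]), ('S+', [-0.25, -0.22, 2.1, 0.14, 0.7, -1.81]), ('S-', [-0.25, -0.22, 2.1, 0.14, 0.7, 1.33]), ('B', [-0.25, -0.22, 2.1, 0.14, 0.7, 2.9]), (0, np.float64(-0.23)), (1, np.float64(-1.8)), (2, np.float64(2.91)), (3, np.float64(1.34))]
2 [('grasp', [0.27, 0.18, 1.86, -0.0, 1.1, -2.07]), ('F', [-0.25, -0.22, 2.1, 0.14, 0.7, -1.81]), ('S+', [-0.25, -0.22, 2.1, 0.14, 0.7, 2.9]), ('S-', [-0.25, -0.22, 2.1, 0.14, 0.7, -0.24]), ('B', [-0.25, -0.22, 2.1, 0.14, 0.7, 1.33]), (0, np.float64(-1.8)), (1, np.float64(2.91)), (2, np.float64(1.34)), (3, np.float64(-0.23))]
3 
[... 4937 characters left out ...]
0.133] z [0.85 0.12 0.52] [-0.51  0.99  2.03  2.53  2.01 -2.38]
0.32 30 0 [ 0.617 -0.002  0.095] z [ 0.69 -0.06  0.72] [-0.25  1.27  1.71  3.    2.22 -1.54]
0.32 30 45 [0.614 0.025 0.103] z [ 0.71 -0.26  0.65] [-0.05  1.2   1.76  3.4   2.1  -0.69]
0.32 30 90 [0.603 0.038 0.125] z [ 0.8  -0.35  0.48] [0.04 0.99 1.94 3.56 1.88 0.07]
0.32 30 135 [0.589 0.03  0.148] z [ 0.91 -0.28  0.31] [-0.04  0.76  2.17  3.39  1.67  0.82]
0.32 30 180 [0.581 0.005 0.158] z [ 0.97 -0.08  0.24] [-0.3   0.63  2.31  2.93  1.61  1.61]
0.32 30 225 [ 0.583 -0.022  0.15 ] z [0.94 0.12 0.31] [-0.55  0.74  2.23  2.5   1.75  2.38]
0.32 30 315 [ 0.609 -0.026  0.106] z [0.75 0.13 0.65] [-0.46  1.18  1.81  2.57  2.16 -2.41]
```

```bash
sed -i 's/-32.5,-5\]/-33.5,-4.7]/' h.py; python3 - <<'E'
from h import *
from workcell import robot,monitor,optics,fingers
P,Q=tool(HP,R.from_euler('z',HY),0)
robot.move_pose((P+[0,0,.11]).tolist(),rpy(Q)); print(monitor.current_clock(),monitor.current_joint_pos())
c=optics.camera("wrist"); im=c["img"][:,:,::-1].copy()
Rh=R.from_euler('z',HY)
for z,h,w in((.13,.012,.012),(.0,.03,.028)):
    for a,b in((1,1),(1,-1),(-1,-1),(-1,1)):
        u=project(c,HP+Rh.apply([a*h,b*w,z])); cv2.circle(im,tuple(int(x) for x in u),2,(255,0,255),-1)
cv2.imwrite("pics/w1.png",im)
E
```

```text
1.6833 [2.71688749e-01 5.06490623e-02 1.77033437e+00 3.55048618e-04
 1.32052800e+00 1.06763323e+00]
```

View pics/w1.png

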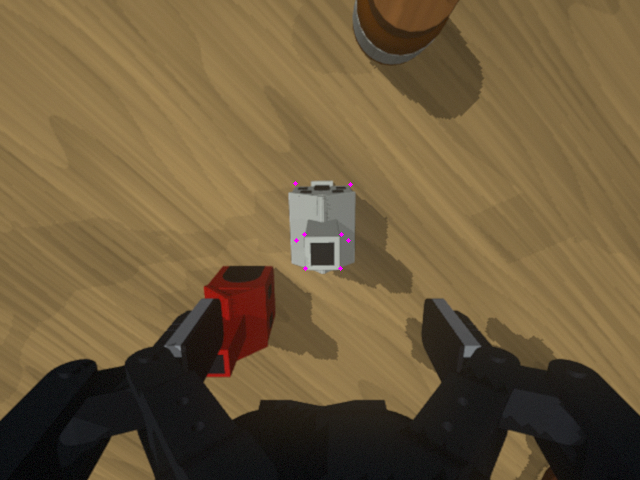

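The projected chimney-top corners land on the real chimney, at about (304–341, 235–269), and the door faces up in the picture. The red house stays clear of the fingers, so I grasp now.

```bash
python3 - <<'E'
from h import *
from workcell import robot,monitor,fingers
P,Q=tool(HP,R.from_euler('z',HY),0)
robot.movel(P.tolist(),rate=.1); fingers.close(strength=80); robot.hold(.3)
print(monitor.current_opening(),monitor.current_finger_force(),monitor.current_ft_force(),monitor.current_tcp_pos())
robot.movel((P+[0,0,.2]).tolist(),rate=.12)
print(monitor.current_opening(),monitor.current_finger_force(),monitor.current_ft_force(),monitor.current_clock())
E
```

```text
0.023202560743559163 78.65270733833313 [-1.19929152  1.62782805  3.25615681] [0.46012697 0.25213821 0.11824343]
0.023064596156022427 78.26432704925537 [-0.39985893 -0.46455912 -3.18828125] 5.6917
```

```bash
python3 - <<'E'
from h import *
from workcell import robot,monitor,optics
p,Rh=photo(0); P,Q=tool(p,Rh,0); print(P)
robot.move_pose((P+[-.12,.04,.06]).tolist(),rpy(Q)); robot.movel(P.tolist(),rate=.1); robot.hold(.6)
print(monitor.current_tcp_pos(),monitor.current_opening(),monitor.current_clock())
out=[]
M=LENS
for n in("scene","side"):
    c=optics.camera(n); im=c["img"][:,:,::-1].copy()
    u,v=project(c,LENS+LR.apply([-.08,0,0])).astype(int)
    s=4 if n=="side" else 4
    a=cv2.resize(im[v-75:v+75,u-50:u+50],None,fx=4,fy=4,interpolation=cv2.INTER_CUBIC)
    for h in(.03,-.03):
        for y in(.028,-.028):
            for z in(0,.06):
                w=((project(c,p+Rh.apply([h,y,z]))-[u-50,v-75])*4+2).astype(int); cv2.circle(a,tuple(int(t) for t in w),3,(255,0,255),-1)
    for y in(.036,-.036):
        for z in(.023,-.127):
                w=((project(c,LENS+LR.apply([.009,y,z]))-[u-50,v-75])*4+2).astype(int); cv2.circle(a,tuple(int(t) for t in w),3,(0,255,0),-1)
    out.append(a)
cv2.imwrite("pics/p1.png",np.hstack(out))
E
```

```text
[0.5634214  0.00380767 0.23109432]
[0.56343157 0.0037867  0.23112423] 0.02308169630595298 8.6917
```

View pics/p1.png

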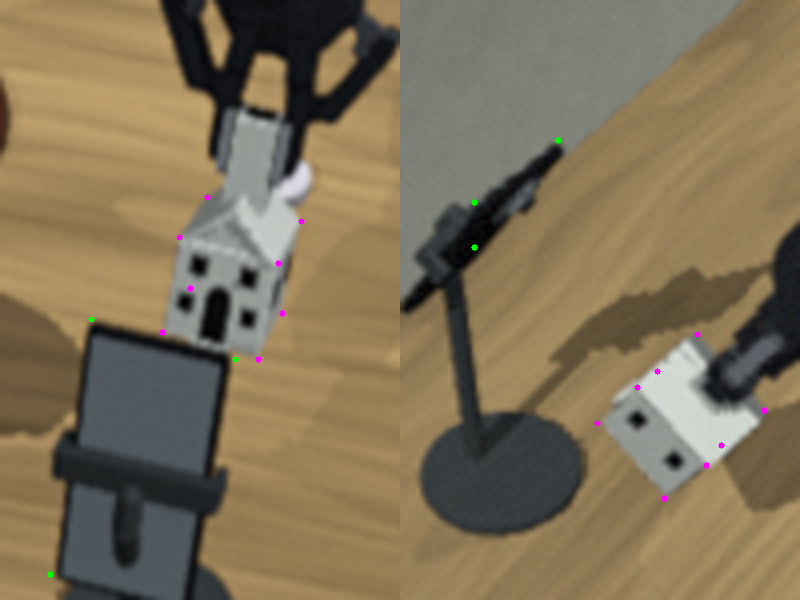

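The house front faces the lens. The observed base corners are within about 1 px of the projected ones: scene crop (163,335) and (262,357), side crop (667,497). The phone outline agrees with the model too. Next are the side and back.

```bash
python3 - <<'E'
from h import *
from workcell import robot,monitor,optics
out=[]
robot.hold(.5)
for a in(90,180):
    p,Rh=photo(a); P,Q=tool(p,Rh,0)
    robot.move_pose(P.tolist(),rpy(Q)); robot.hold(1.3)
    print(a,monitor.current_tcp_pos(),monitor.current_joint_pos(),monitor.current_opening(),monitor.current_clock())
    c=optics.camera("scene"); im=c["img"][:,:,::-1].copy(); u,v=project(c,LENS+LR.apply([-.08,0,0])).astype(int)
    x=cv2.resize(im[v-75:v+75,u-50:u+50],None,fx=4,fy=4,interpolation=cv2.INTER_CUBIC)
    for s in(.03,-.03):
        for y in(.028,-.028):
            for z in(0,.06):
                w=((project(c,p+Rh.apply([s,y,z]))-[u-50,v-75])*4+2).astype(int); cv2.circle(x,tuple(int(t) for t in w),3,(255,0,255),-1)
    out.append(x)
cv2.imwrite("pics/p2.png",np.hstack(out))
E
```

```text
90 [0.5634277  0.00380586 0.2311191 ] [-0.25687037 -0.22466879  2.11652561  0.15370882  0.67785013 -0.26635112] 0.023109148446686975 11.9917
180 [0.5634239  0.00379596 0.231087  ] [-0.25688166 -0.22460766  2.11652318  0.15368382  0.67784837 -1.83714111] 0.023275022687327507 14.7417
```

View pics/p2.png

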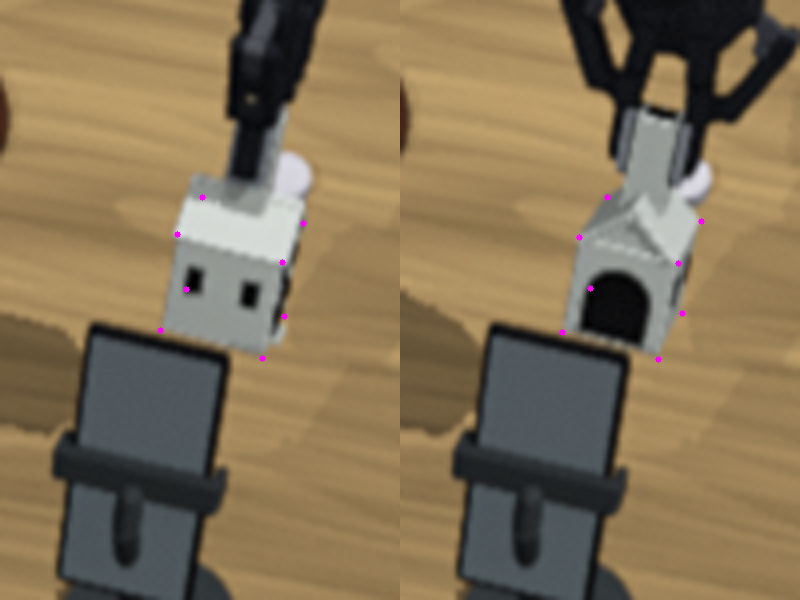

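Both views are square-on: two windows on the side, and the big arch on the back. Now placing the house on the small board.

```bash
python3 - <<'E'
from h import *
from workcell import robot,monitor,optics
p,Rh=photo(180); P,Q=tool(p,Rh,0)
robot.movel((P+[-.1,-.03,.08]).tolist(),rate=.12)
P,Q=tool(BOARD,R.from_euler('z',150,degrees=True),0)
robot.move_pose((P+[0,0,.1]).tolist(),rpy(Q)); robot.movel((P+[0,0,.02]).tolist(),rate=.1); robot.hold(.3)
hit=robot.movel((P+[0,0,-.004]).tolist(),rate=.02,threshold=3); robot.hold(.3)
print(hit,P,monitor.current_tcp_pos(),monitor.current_ft_force(),monitor.current_clock())
out=[]
for n in("scene","side"):
    c=optics.camera(n); im=c["img"][:,:,::-1].copy(); u,v=project(c,BOARD+[0,0,.04]).astype(int)
    out.append(cv2.resize(im[v-75:v+75,u-50:u+50],None,fx=4,fy=4,interpolation=cv2.INTER_CUBIC))
cv2.imwrite("pics/b1.png",np.hstack(out))
E
```

```text
True [ 0.4535 -0.263   0.132 ] [ 0.4533625  -0.26302752  0.13221296] [-0.30512093 -0.47094587  5.72820858] 19.4917
```

View pics/b1.png

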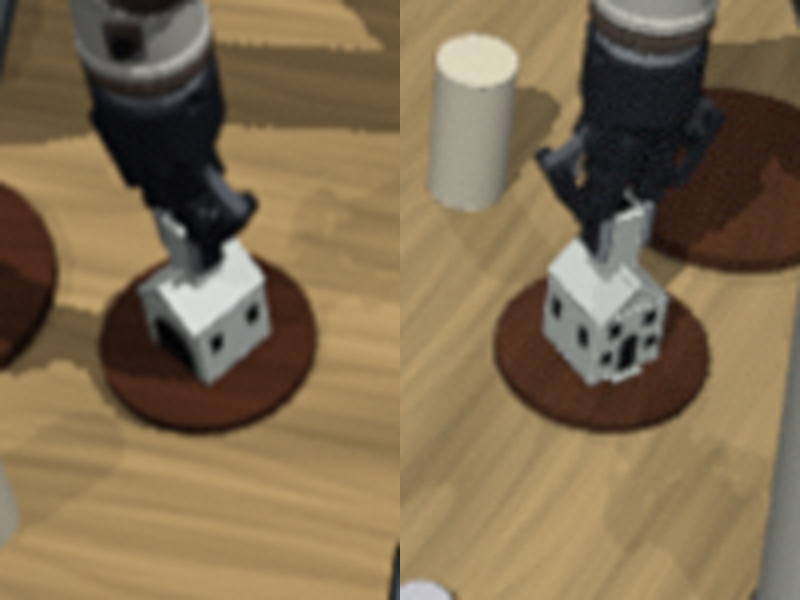

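Contact came at the expected height, and the house stands centred and upright on the small board. I release it and retreat.

```bash
python3 - <<'E'
from h import *
from workcell import robot,monitor,optics,fingers
fingers.open_jaws(); robot.hold(.4); p=np.array(monitor.current_tcp_pos())
robot.movel((p+[0,0,.12]).tolist(),rate=.1); robot.hold(.5)
print(monitor.current_opening(),monitor.current_ft_force(),monitor.current_clock())
out=[]
for n in("scene","side"):
    c=optics.camera(n); im=c["img"][:,:,::-1].copy(); u,v=project(c,BOARD+[0,0,.04]).astype(int)
    out.append(cv2.resize(im[v-75:v+75,u-50:u+50],None,fx=4,fy=4,interpolation=cv2.INTER_CUBIC))
cv2.imwrite("pics/b2.png",np.hstack(out))
E
```

```text
0.08521526550926876 [0.5694703  0.67282004 0.16999319] 22.4667
```

View pics/b2.png

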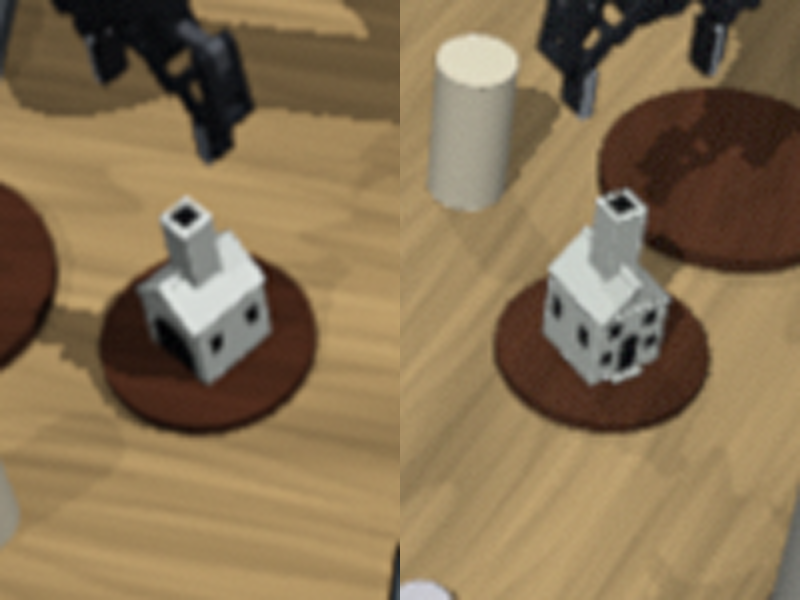

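The house stands free and upright in the middle of the small board, and the gripper is clear.

```bash
python3 -c "
from workcell import finish_job
print(finish_job())"
```

```text
the job is handed in; nothing more can be done
None
```

I held the house's front, one side and its back still in front of the lens, then released it upright on the middle of the small board; the job is handed in, with no verdict shown, and I saw nothing knocked.

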